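# Find the heavy side of a vibrator drum

### The arm

A 6-joint arm with a two-finger parallel gripper is mounted at the origin on the work surface. World frame = base frame: x ahead of the robot, y to its left, z up, the work surface at z = 0. Lengths are in m, angles in degrees, forces in N, time in s.
With the tool pointing down it reaches from about 0.375 to 0.975 m from the base axis. Payload 3.8 kg.
Tool frame: the origin (TCP) lies between the finger pads; the fingertips stand 11 mm ahead of it and the grasp point (between the pads) lies 8 mm behind it; z points along the fingers, y is the direction in which the jaws open and shut (so a half turn about z gives the same grasp; the last joint's range is limited). The gripper opens to 88 mm and grips with 3 to 60 N. Pads are 18 mm wide; open, the fingers measure 123 mm over their backs; the gripper's body (75 mm by 187 mm) begins 45 mm behind the grasp point.
Start: joints at [-67.718, 15.12, 91.902, -0, 72.978, -2.114], TCP at [0.279, -0.615, 0.25] pointing down, gripper open.
Joint ranges: [-150.88, 150.88], [-54.13, 125.18], [17.81, 147.31], [-75.09, 255.09], [0, 152.58], [-146.25, 146.25]. Speed limits (degrees/s): [147.25, 147.25, 180, 180, 180, 180].

### API

Orientations are given as a 3x3 rotation matrix whose columns are the frame's x, y, z axes.
In Python, from station import status, vision, r gives the robot as it stands.
- The arm moves only by the tool servo_tool, never from a script. Its arguments are lists of equal length, an entry for each row: "dr": the turn, a rotation vector about the tool's x, y, z in rad, a list of three; "delta_pos": the shift along the tool's x, y, z in m, a list of three; "fingers": the opening, from 0 (shut) to 1 (fully open). A call has 1 to 8 rows; each row shifts and turns the commanded pose from where the row before left it, along the tool's axes as they then stand; what a row does not reach is not made up. A row lasts 1/12 s, in which the tool goes at most 41.7 mm and 7.16 degrees, less where a joint would pass 70% of its speed; a pose out of reach is approached as far as the arm can. A call is refused whole if a number of a shift passes 0.0417 or a number of a turn 0.125, either way. A call with a gripper value outside its range is refused whole. The fingers move at their own pace and stop on an object; the grip force is fixed at half the most. Time passes only in rows, so rows that do not move let the fingers close. It gives the time, the measured TCP pose, the force and the opening at its end, in the units of the state.
- status.get_state(): the state, without advancing time (a new reading comes with each control period).
- vision.grab_frame(name): name is "scene" or "side" or "wrist"; returns (picture, depth): 480x640x3 uint8, red, green, blue; 480x640 float32, m along the optical axis (not along the pixel's ray), 0 where there is no reading.
- vision.camera_model(name): a dict with "fx", "fy", "cx", "cy" (pixels), "pose" (4x4, takes a point from camera to world coordinates); the wrist camera has in their place "hand_eye" (4x4, takes a point from camera to tool coordinates, whose origin is the TCP and whose axes are the flange's). Camera axes: x right, y up, looking along -z (the intrinsics and any distortion apply to the point x, -y, -z); pixel columns grow to the right and rows downward; lengths in m; the calibration is good to about 2 mm. The wrist camera is an equidistant fisheye: a pixel r from the principal point sees the ray r / f radians off the axis. A picture is of the moment at which its call begins: read the wrist's pose just before it. camera_model takes no time and is no camera call.
- r.sign_off(): hands the job in, once; it reports no verdict.
The state is a dict: "time_s": time; "q": joint angles; "qvel": joint speeds; "joint_torque": joint torques, N m; "eef_pos": TCP position; "ee_rot": TCP orientation; "wrist_force": force on the tool from outside, world axes, zero at the start; "moment": the same for the moment, N m; "opening": finger opening in m.
Only numpy, scipy, OpenCV 4.12 (cv2) and the standard library are available. Lean on these libraries where they do the work, as an engineer would, in place of code of your own. Each camera call takes 0.05 s, during which the arm holds its last target. There are 200 camera calls.

### The job

This drum from the plaster vibrating table has a weight hidden inside, and its bearings are too stiff for it to settle by itself. First press both bearing caps fully home, then turn the drum by its crank through at least half a turn and feel where its heavy side is, and finish with the heavy side at the bottom, still gripping the crank handle and keeping the drum still. Leave the tools and vessels around it where they are.

Things in the scene. Friction and masses are not known exactly. Their poses are not given: they have to be found in the camera images.
- stand: Fixed test stand, origin on the table under the middle of axle, same axes. Plywood base 200 mm in x, y from -160 to +120 mm, 20 mm thick; two blue pillars at y = -30 and +90 mm, 64 mm wide in x; a crank on the -y side, its arm at y = -52 to -66 mm
- axle (a point): Point on the level axle of the drum, 165 mm above the table: y axis along the axle, z up, x level across it. The closed green steel drum, 144 mm diameter, fills y = 0 to +60 mm between the pillars. Its six bolts are all alike; the weight inside cannot be seen
- drum (a joint): Angle of drum and crank (rad): 0 with the crank handle straight above the axle; growing, the handle goes from the top towards +x of axle (handle at x = 70 mm * sin, z = 70 mm * cos). Many turns both ways. Bearing friction about 0.24 N m, so it stays where it is left; the hidden weight helps or opposes by up to about 0.2 N m (0.2 to 7 N at the handle). Where the weight lies differs every time
- handle (a point): Point to grip on the crank handle, 70 mm from the axle line, at y = -118 mm of axle. The handle is a black round sleeve, 22 mm diameter, 82 mm long (from y = -67 to y = -149 mm), parallel to the axle, that spins freely on its pin, so a gripper can keep its attitude all the way round
- cap_front_top (a point): Middle of the top of the red press pad (38 mm diameter) of the bearing cap at the crank side, over the axle at y = -30 mm of axle; 83 mm above the axle when raised by 10 mm, 73 mm when fully home
- cap_rear_top (a point): The same for the far bearing cap, at y = +90 mm of axle
- cap_front (a joint): How far the crank-side cap has been pressed down (m): 0.010 = fully home (hard stop); it starts at 0 to 0.005, slides with about 7 N of friction and stays where it is left
- cap_rear (a joint): The same for the far cap
- wrench: Steel wrench, 150 mm, lying on the stand's base at its +x edge; leave alone
- race: Loose steel bearing ring, 42 mm diameter, 12 mm high, on the stand's base at its -x edge; leave alone
- mallet: Hammer lying on the table right of the stand (seen from the robot); leave alone
- brush: Brush, 200 mm, lying on the table right of the stand; leave alone
- spatula: Modelling spatula, 250 mm, lying on the table left of the stand; leave alone
- bottle: White bottle, 68 mm diameter, 150 mm high, left of the stand; origin under its middle; leave alone
- mug: Blue mug, 80 mm diameter, 85 mm high, left of the stand; origin under its middle; leave alone

How it is judged:
By the outcome, as a careful person would: the job done as asked, in the order asked, and still so for the second after the job is handed in, while the arm keeps its last pose, push and grip.
It also fails if it takes over 72 s, if anything falls off the work surface, if the arm or the gripper's body presses on something with over 40 N, if the wrist force passes 120 N, or if a joint passes its speed limit or range.

## Working session

There is one attempt and no reset: what is moved stays moved. The work goes in short steps, Python scripts to look and compute and a tool call to move; the robot and the scene stay as the last step left them, time stands still between calls to the robot, and variables do not carry over. Pictures are saved under pics/ and viewed, about 8 in all and at most 12, crops included, and the job is handed in when it is done.

Besides the shell and the picture viewer there is one more tool, called after ">>>" as name(argument=value, ...) on one line, values as JSON. servo_tool: Moves the arm, as the interface text tells. Its arguments: {"type":"object","properties":{"dr":{"type":"array","items":{"type":"array","items":{"type":"number"}}},"delta_pos":{"type":"array","items":{"type":"array","items":{"type":"number"}}},"fingers":{"type":"array","items":{"type":"number"}}},"required":["dr","delta_pos","fingers"]}

```bash
mkdir -p pics; ls; cat > h.py <<'E'
import numpy as np, cv2
from station import status, vision, r
def grab(name,out=None):
    s=status.get_state(); p,d=vision.grab_frame(name)
    if out: cv2.imwrite('pics/'+out,p[:,:,::-1])
    return s,p,d
def cloud(name,d):
    m=vision.camera_model(name); v,u=np.mgrid[0:480,0:640]
    P=np.stack([(u-m['cx'])/m['fx']*d,-(v-m['cy'])/m['fy']*d,-d],-1)
    T=np.array(m['pose']); return P@T[:3,:3].T+T[:3,3]
E
python3 - <<'E'
from h import *
for n in ['scene','side']:
    s,p,d=grab(n,n+'1.png'); np.save(n+'.npy',d); cv2.imwrite
    m=vision.camera_model(n); print(n,{k:np.round(v,3).tolist() if k=='pose' else v for k,v in m.items()})
    np.save(n+'_c.npy',cloud(n,d)); np.save(n+'_p.npy',p)
    P=cloud(n,d).astype(float); R,G,B=[p[:,:,i].astype(int) for i in range(3)]
    red=(R>120)&(G<80)&(B<80)&(d>0)
    k,l,st,c=cv2.connectedComponentsWithStats(red.astype(np.uint8))
    for i in range(1,k):
        if st[i,4]>30: q=P[l==i]; print(st[i],np.round(np.median(q,0),3),np.round(q.max(0),3),np.round(q.min(0),3))
print(s)
E
```

```text
pics
scene {'fx': 540.1727975240132, 'fy': 540.1727975240132, 'cx': 316.53750582577135, 'cy': 237.4438140755422, 'pose': [[-0.791, -0.515, 0.33, 1.018], [0.611, -0.664, 0.431, 0.632], [-0.003, 0.543, 0.84, 1.397], [0.0, 0.0, 0.0, 1.0]]}
[ 62 180  46  68 598] [ 0.987 -1.037 -0.47 ] [ 1.012 -1.018 -0.28 ] [ 0.932 -1.053 -0.752]
[324 227  13  13 131] [0.528 0.051 0.246] [0.545 0.067 0.254] [0.51  0.032 0.235]
[345 263  14  14 160] [0.552 0.166 0.243] [0.571 0.185 0.249] [0.511 0.145 0.196]
[238 293  11  12  52] [ 0.769 -0.037  0.026] [ 0.786 -0.032  0.037] [ 0.752 -0.046  0.008]
[218 310  13  10  53] [ 0.839 -0.031  0.026] [ 0.857 -0.024  0.033] [ 0.816 -0.038  0.01 ]
[199 323  11   9  37] [ 0.899 -0.026  0.027] [ 0.905 -0.019  0.039] [ 0.89  -0.047  0.009]
[371 398  26  16 118] [0.671 0.439 0.047] [0.679 0.455 0.07 ] [ 0.629  0.4   -0.   ]
side {'fx': 619.4897983802558, 'fy': 619.4897983802558, 'cx': 317.15176433741044, 'cy': 244.92354306947504, 'pose': [[-0.967, 0.118, -0.227, 0.203], [-0.255, -0.516, 0.818, 1.186], [-0.02, 0.849, 0.529, 0.929], [0.0, 0.0, 0.0, 1.0]]}
[304 220  17  12
[... 402 characters left out ...]
, -1.54454187e-03,
        7.29776602e+01, -2.11536163e+00]), 'qvel': array([ 0.06521693,  0.04264095, -0.04332087, -0.11793929,  0.00084062,
        0.05103623]), 'joint_torque': array([ 3.31525061e-04, -5.03946412e+01, -3.58333862e+01,  7.33956951e-02,
        2.40151235e-02, -6.82778591e-05]), 'eef_pos': array([ 0.27854431, -0.61411385,  0.24845169]), 'ee_rot': array([[ 9.10697713e-01,  4.13072612e-01, -8.32188436e-04],
       [ 4.13073446e-01, -9.10695599e-01,  1.96289695e-03],
       [ 5.29486222e-05, -2.13136071e-03, -9.99997727e-01]]), 'wrist_force': array([ 0.79121894,  0.52174291, -0.35949947]), 'moment': array([ 0.04910359, -0.07252768, -0.00360208]), 'opening': 0.0885275943254592}
```

View pics/scene1.png

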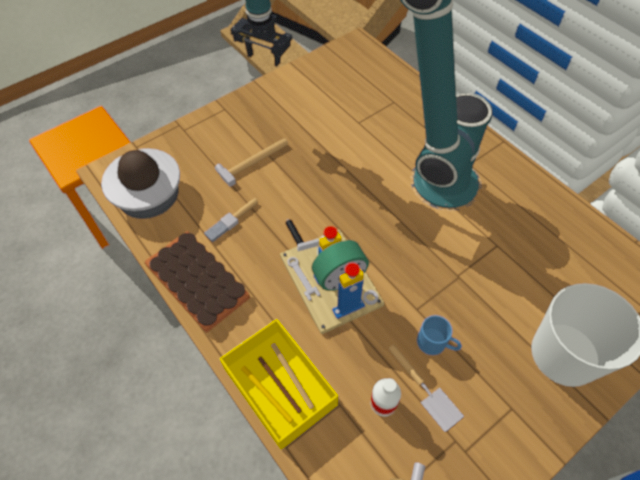

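View pics/side1.png

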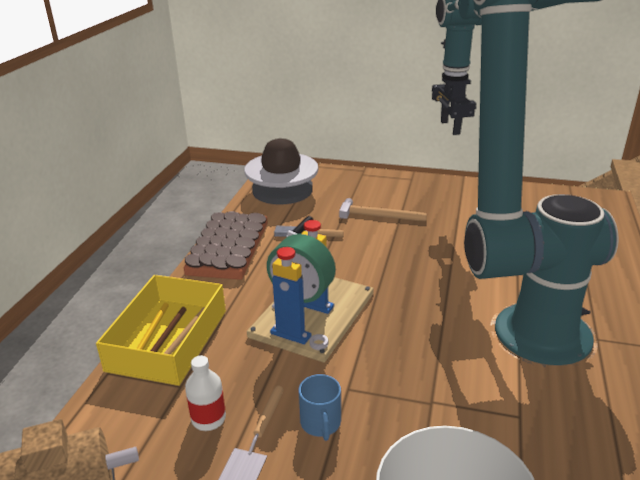

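The scene view shows the red pads at (330,232) and (352,270), with the black handle around (293,232) pointing towards the robot's right. I'll refine these positions from depth.

```bash
python3 - <<'E'
from h import *
def pads(n):
    p=np.load(n+'_p.npy').astype(int);P=np.load(n+'_c.npy')
    R,G,B=[p[:,:,i] for i in range(3)]
    out=[]
    for c in [(0.528,0.052),(0.552,0.168)]:
        m=(R>120)&(G<80)&(B<80)&(np.hypot(P[:,:,0]-c[0],P[:,:,1]-c[1])<.025)&(P[:,:,2]>.232)
        q=P[m]; z=np.median(q[:,2]); q=q[abs(q[:,2]-z)<.006]
        out.append(((q.max(0)+q.min(0))/2)); out[-1][2]=z; print(n,len(q),out[-1],q.mean(0),np.ptp(q,axis=0))
    return np.array(out)
A=[pads(n) for n in ['scene','side']]
A=np.mean(A,0); d=A[1]-A[0]; print(d,np.hypot(*d[:2]))
y=d[:2]/np.hypot(*d[:2]); x=np.array([y[1],-y[0]]); mid=A[:,:2].mean(0); o=mid-0.03*y
print('axle',o,'y',y,'yaw',np.degrees(np.arctan2(x[1],x[0])))
for n in ['scene','side']:
    p=np.load(n+'_p.npy').astype(int);P=np.load(n+'_c.npy')
    L=P[:,:,:2]-o; lx=L@x; ly=L@y
    m=(p.max(2)<60)&(ly<-.06)&(ly>-.16)&(abs(lx)<.1)&(P[:,:,2]>.06)
    q=np.c_[lx[m],ly[m],P[:,:,2][m]]; print(n,m.sum(),np.round(np.percentile(q,[2,25,50,75,98],axis=0),3).tolist())
    m=(abs(lx)<.12)&(ly<-.17)&(ly>-.3)
p=np.load('scene_p.npy')[190:340,250:400]; cv2.imwrite('pics/c.png',cv2.resize(p[:,:,::-1],(600,600),interpolation=cv2.INTER_CUBIC))
E
```

```text
scene 127 [0.5271372  0.04947547 0.24636329] [0.52786253 0.05053087 0.24624376] [0.0348649  0.03506229 0.01114647]
scene 156 [0.5526457  0.16640341 0.24340065] [0.55224142 0.16636642 0.24336682] [0.03732835 0.03764521 0.01162727]
side 140 [0.52847838 0.05174777 0.2469431 ] [0.52842883 0.05245748 0.24661699] [0.03738964 0.03573905 0.00945454]
side 169 [0.55320594 0.16456316 0.24436894] [0.55228999 0.16858684 0.24399891] [0.03695114 0.04048406 0.00943307]
[ 0.02511803  0.11487166 -0.0027684 ] 0.11758577653846837
axle [0.53395837 0.07873991] y [0.21361457 0.97691802] yaw -12.334259628999435
scene 106 [[0.063, -0.139, 0.185], [0.066, -0.119, 0.189], [0.069, -0.1, 0.19], [0.074, -0.085, 0.192], [0.077, -0.071, 0.196]]
side 62 [[0.059, -0.14, 0.185], [0.063, -0.094, 0.189], [0.065, -0.085, 0.191], [0.071, -0.076, 0.192], [0.074, -0.069, 0.194]]
```

View pics/c.png

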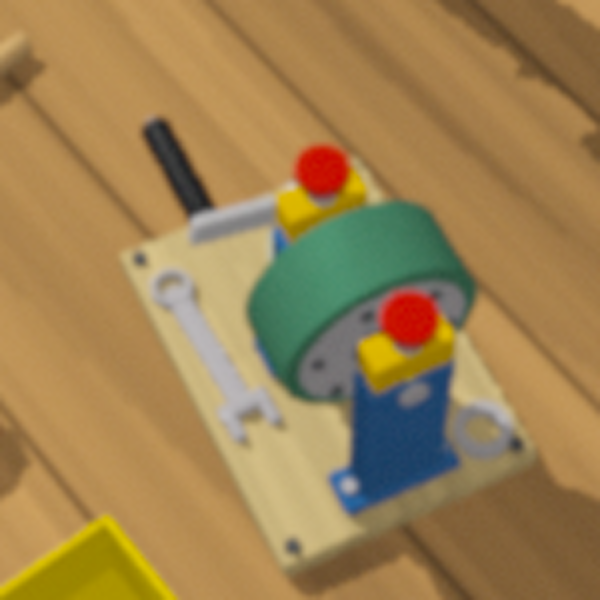

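The crop shows the crank arm pointing to +x and slightly up (about 75°). Now I'll lift, yaw the tool to the stand axes, and shut the fingers.

>>> servo_tool(dr=[[0, 0, -0.1163], [0, 0, -0.1163], [0, 0, -0.1163], [0, 0, -0.1163], [0, 0, -0.1163], [0, 0, -0.1163], [0, 0, -0.1163], [0, 0, -0.1163]], delta_pos=[[0, 0, -0.012], [0, 0, -0.012], [0, 0, -0.012], [0, 0, -0.012], [0, 0, -0.012], [0, 0, -0.012], [0, 0, -0.012], [0, 0, -0.012]], fingers=[0, 0, 0, 0, 0, 0, 0, 0])

```text
time_s: 0.77
eef_pos: [0.2787, -0.6144, 0.3455]
ee_rot: [[0.207, 0.978, -0.0], [0.978, -0.207, 0.001], [0.001, -0.001, -1.0]]
wrist_force: [-0.2, 0.1, 0.6]
opening: 0.0366
```

>>> servo_tool(dr=[[0, 0, 0], [0, 0, 0], [0, 0, 0], [0, 0, 0], [0, 0, 0], [0, 0, 0], [0, 0, 0], [0, 0, 0]], delta_pos=[[0.034, 0.004, 0], [0.034, 0.004, 0], [0.034, 0.004, 0], [0.034, 0.004, 0], [0.034, 0.004, 0], [0.034, 0.004, 0], [0.034, 0.004, 0], [0.034, 0.004, 0]], fingers=[0, 0, 0, 0, 0, 0, 0, 0])

```text
time_s: 1.43
eef_pos: [0.368, -0.354, 0.3452]
ee_rot: [[0.213, 0.977, -0.0], [0.977, -0.213, 0.001], [0.001, -0.001, -1.0]]
wrist_force: [0.5, 0.2, 0.2]
opening: 0.0006
```

>>> servo_tool(dr=[[0, 0, 0], [0, 0, 0], [0, 0, 0], [0, 0, 0], [0, 0, 0], [0, 0, 0], [0, 0, 0], [0, 0, 0]], delta_pos=[[0.034, 0.0043, 0], [0.034, 0.0043, 0], [0.034, 0.0043, 0], [0.034, 0.0043, 0], [0.034, 0.0043, 0], [0.034, 0.0043, 0], [0.034, 0.0043, 0], [0.034, 0.0043, 0]], fingers=[0, 0, 0, 0, 0, 0, 0, 0])

```text
time_s: 2.1
eef_pos: [0.4594, -0.0956, 0.3454]
ee_rot: [[0.213, 0.977, -0.0], [0.977, -0.213, 0.0], [0.0, -0.0, -1.0]]
wrist_force: [0.7, -0.0, 0.5]
opening: 0.0005
```

>>> servo_tool(dr=[[0, 0, 0], [0, 0, 0], [0, 0, 0], [0, 0, 0], [0, 0, 0], [0, 0, 0], [0, 0, 0], [0, 0, 0]], delta_pos=[[0.034, 0.0043, 0], [0.034, 0.0043, 0], [0.034, 0.0043, 0], [0.034, 0.0043, 0], [0.034, 0.0043, 0], [0.034, 0.0043, 0.01], [0.034, 0.0043, 0.02], [0.034, 0.0043, 0.02]], fingers=[0, 0, 0, 0, 0, 0, 0, 0])

```text
time_s: 2.77
eef_pos: [0.5517, 0.163, 0.2958]
ee_rot: [[0.213, 0.977, 0.002], [0.977, -0.213, 0.0], [0.001, 0.002, -1.0]]
wrist_force: [0.7, 0.1, 0.0]
opening: 0.0003
```

>>> servo_tool(dr=[[0, 0, 0], [0, 0, 0], [0, 0, 0], [0, 0, 0], [0, 0, 0], [0, 0, 0], [0, 0, 0], [0, 0, 0]], delta_pos=[[0.002, 0, 0.007], [0.002, 0, 0.007], [0, 0, 0.007], [0, 0, 0.007], [0, 0, 0.007], [0, 0, 0.002], [0, 0, 0.002], [0, 0, 0.002]], fingers=[0, 0, 0, 0, 0, 0, 0, 0])

```text
time_s: 3.43
eef_pos: [0.5521, 0.1643, 0.2552]
ee_rot: [[0.214, 0.977, 0.001], [0.977, -0.214, 0.0], [0.0, 0.001, -1.0]]
wrist_force: [-1.2, -0.7, 5.6]
opening: 0.0001
```

>>> servo_tool(dr=[[0, 0, 0], [0, 0, 0], [0, 0, 0], [0, 0, 0]], delta_pos=[[0, 0, 0.001], [0, 0, 0.001], [0, 0, 0.001], [0, 0, 0.001]], fingers=[0, 0, 0, 0])

```text
time_s: 3.77
eef_pos: [0.5522, 0.1644, 0.2524]
ee_rot: [[0.213, 0.977, 0.001], [0.977, -0.213, -0.001], [-0.0, 0.002, -1.0]]
wrist_force: [-2.9, -2.9, 5.4]
opening: 0.0003
```

>>> servo_tool(dr=[[0, 0, 0], [0, 0, 0], [0, 0, 0], [0, 0, 0]], delta_pos=[[0, 0, 0.001], [0, 0, 0.001], [0, 0, 0.0005], [0, 0, 0.0005]], fingers=[0, 0, 0, 0])

```text
time_s: 4.1
eef_pos: [0.5522, 0.1644, 0.2494]
ee_rot: [[0.213, 0.977, 0.001], [0.977, -0.213, -0.001], [-0.0, 0.001, -1.0]]
wrist_force: [-1.7, -2.8, 8.2]
opening: 0.0006
```

>>> servo_tool(dr=[[0, 0, 0], [0, 0, 0]], delta_pos=[[0, 0, 0.0005], [0, 0, 0.0005]], fingers=[0, 0])

```text
time_s: 4.27
eef_pos: [0.5522, 0.1644, 0.2494]
ee_rot: [[0.213, 0.977, 0.002], [0.977, -0.213, -0.001], [-0.0, 0.002, -1.0]]
wrist_force: [-5.3, -3.7, 12.1]
opening: 0.0004
```

>>> servo_tool(dr=[[0, 0, 0], [0, 0, 0], [0, 0, 0], [0, 0, 0]], delta_pos=[[0, 0, 0.0008], [0, 0, 0.0008], [0, 0, 0.0008], [0, 0, 0]], fingers=[0, 0, 0, 0])

```text
time_s: 4.6
eef_pos: [0.5523, 0.1644, 0.2493]
ee_rot: [[0.213, 0.977, 0.003], [0.977, -0.213, -0.0], [0.0, 0.003, -1.0]]
wrist_force: [-8.7, -4.6, 18.5]
opening: 0.0002
```

>>> servo_tool(dr=[[0, 0, 0], [0, 0, 0], [0, 0, 0], [0, 0, 0], [0, 0, 0], [0, 0, 0], [0, 0, 0], [0, 0, 0]], delta_pos=[[0, 0, -0.015], [0, 0, -0.015], [-0.02, 0, 0], [-0.025, 0, 0], [-0.025, 0, 0], [-0.026, 0, 0], [-0.02, 0, 0], [0, 0, 0.008]], fingers=[0, 0, 0, 0, 0, 0, 0, 0])

```text
time_s: 5.27
eef_pos: [0.5278, 0.0488, 0.2684]
ee_rot: [[0.216, 0.976, 0.004], [0.976, -0.216, -0.001], [-0.0, 0.004, -1.0]]
wrist_force: [0.3, -0.1, 0.2]
opening: 0.0006
```

>>> servo_tool(dr=[[0, 0, 0], [0, 0, 0], [0, 0, 0], [0, 0, 0], [0, 0, 0], [0, 0, 0]], delta_pos=[[0, 0, 0.004], [0, 0, 0.003], [0, 0, 0.002], [0, 0, 0.002], [0, 0, 0.002], [0, 0, 0.002]], fingers=[0, 0, 0, 0, 0, 0])

```text
time_s: 5.77
eef_pos: [0.5272, 0.0522, 0.252]
ee_rot: [[0.212, 0.977, -0.001], [0.977, -0.212, -0.001], [-0.001, -0.0, -1.0]]
wrist_force: [-3.0, -1.7, 5.3]
opening: 0.0004
```

>>> servo_tool(dr=[[0, 0, 0], [0, 0, 0], [0, 0, 0], [0, 0, 0], [0, 0, 0], [0, 0, 0]], delta_pos=[[0, 0, 0.001], [0, 0, 0.001], [0, 0, 0.001], [0, 0, 0.001], [0, 0, 0.0005], [0, 0, 0]], fingers=[0, 0, 0, 0, 0, 0])

```text
time_s: 6.27
eef_pos: [0.5272, 0.0522, 0.2493]
ee_rot: [[0.211, 0.977, 0.0], [0.977, -0.211, -0.001], [-0.001, 0.0, -1.0]]
wrist_force: [-6.5, -2.5, 12.7]
opening: 0.0002
```

>>> servo_tool(dr=[[0, 0, 0], [0, 0, 0], [0, 0, 0], [0, 0, 0]], delta_pos=[[0, 0, 0.0008], [0, 0, 0.0008], [0, 0, 0.0005], [0, 0, 0]], fingers=[0, 0, 0, 0])

```text
time_s: 6.6
eef_pos: [0.5273, 0.0522, 0.2493]
ee_rot: [[0.211, 0.977, 0.001], [0.977, -0.211, -0.001], [-0.001, 0.001, -1.0]]
wrist_force: [-10.7, -2.2, 21.6]
opening: 0.0003
```

Both caps hit a hard stop at the same height. Next: retreat and hover over the handle with the gripper open.

>>> servo_tool(dr=[[0, 0, 0], [0, 0, 0], [0, 0, 0], [0, 0, 0], [0, 0, 0], [0, 0, 0], [0, 0, 0], [0, 0, 0]], delta_pos=[[0, 0, -0.02], [0, 0, -0.02], [-0.01, 0.01, -0.01], [-0.02, 0.015, 0], [-0.02, 0.015, 0], [-0.02, 0.015, 0], [-0.02, 0.014, 0], [0, 0, 0]], fingers=[0, 0, 0.5, 1, 1, 1, 1, 1])

```text
time_s: 7.27
eef_pos: [0.5772, -0.0533, 0.2942]
ee_rot: [[0.214, 0.977, 0.0], [0.977, -0.214, -0.002], [-0.001, 0.001, -1.0]]
wrist_force: [0.2, 0.7, 0.2]
opening: 0.0384
```

```bash
python3 - <<'E'
from h import *
s,p,d=grab('wrist','w1.png'); np.save('w1d.npy',d); print(s['eef_pos'],s['opening'],s['wrist_force'],s['moment'])
m=vision.camera_model('wrist'); print(m)
grab('scene','scene2.png'); _,p,d=grab('scene')
P=cloud('scene',d); np.save('s2.npy',P)
Y=np.array([.2136,.9769]);X=np.array([.9769,-.2136]);o=np.array([.534,.0798])
L=P[:,:,:2]-o; lx=L@X; ly=L@Y
for nm,y0 in (('f',-.03),('r',.09)):
    k=(p[:,:,0]>120)&(p[:,:,1]<80)&(np.hypot(lx,ly-y0)<.013); print(nm,k.sum(),np.median(P[k],0))
E
```

```text
[ 0.57715356 -0.05326537  0.29419371] 0.03842931586164282 [0.21462408 0.6712851  0.2051056 ] [ 0.01507387 -0.06856222 -0.00116454]
{'fx': 371.64829954431775, 'fy': 371.64829954431775, 'cx': 317.59884313419286, 'cy': 242.7170530587283, 'hand_eye': array([[-6.05806704e-05,  9.47350829e-01,  3.20197445e-01,
         8.32778914e-02],
       [ 9.99999981e-01,  1.17061394e-04, -1.57145349e-04,
         5.80616084e-04],
       [-1.86354536e-04,  3.20197429e-01, -9.47350818e-01,
        -1.33618014e-01],
       [ 0.00000000e+00,  0.00000000e+00,  0.00000000e+00,
         1.00000000e+00]])}
f 67 [0.52831047 0.05027594 0.2371668 ]
r 73 [0.55291798 0.16772724 0.23756734]
```

View pics/w1.png

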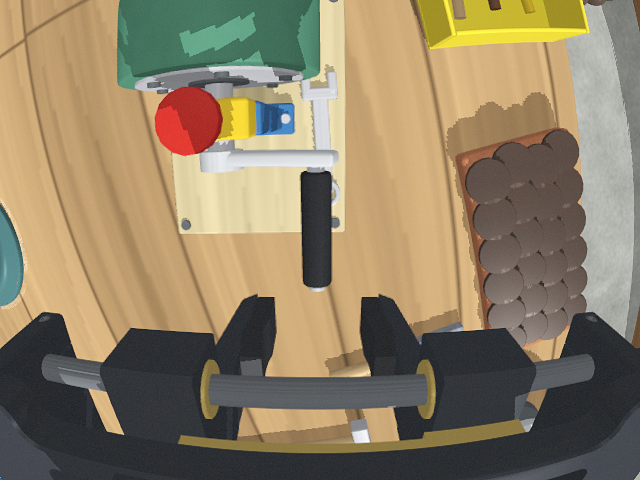

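The wrist view shows the handle at columns 301-331, rows 172-287, which is centred laterally and at the intended spot along its length. Scene depth puts both pads at 0.237 m, so they are home. Descending to grip.

>>> servo_tool(dr=[[0, 0, 0], [0, 0, 0], [0, 0, 0], [0, 0, 0], [0, 0, 0], [0, 0, 0], [0, 0, 0], [0, 0, 0]], delta_pos=[[0, 0, 0.005], [0, 0, 0.01], [0, 0, 0.02], [0, 0, 0.02], [0, 0, 0.02], [0, 0, 0.02], [0, 0, 0.015], [0, 0, 0.01]], fingers=[1, 1, 1, 1, 1, 1, 1, 1])

```text
time_s: 8.08
eef_pos: [0.5735, -0.0498, 0.1716]
ee_rot: [[0.212, 0.977, -0.004], [0.977, -0.212, 0.001], [-0.0, -0.004, -1.0]]
wrist_force: [0.2, 0.4, -0.1]
opening: 0.088
```

>>> servo_tool(dr=[[0, 0, 0], [0, 0, 0], [0, 0, 0], [0, 0, 0], [0, 0, 0], [0, 0, 0], [0, 0, 0], [0, 0, 0]], delta_pos=[[0, 0, 0], [0, 0, 0], [0, 0, 0], [0, 0, 0], [0, 0, 0], [0, 0, 0], [0, 0, 0], [0, 0, 0]], fingers=[0.2, 0.1, 0, 0, 0, 0, 0, 0])

```text
time_s: 8.75
eef_pos: [0.5757, -0.0511, 0.1751]
ee_rot: [[0.213, 0.977, 0.001], [0.977, -0.213, -0.0], [0.0, 0.001, -1.0]]
wrist_force: [-0.6, -0.1, -0.0]
opening: 0.0368
```

```bash
python3 - <<'E'
from h import *
s,p,d=grab('scene','s3.png'); print(s['eef_pos'],s['opening'],s['wrist_force'],s['moment'])
s,p2,d=grab('wrist'); cv2.imwrite('pics/s3.png',np.hstack([cv2.resize(p[180:340,240:400],(400,400)),cv2.resize(p2,(400,300))[0:300].repeat(1,0) if 0 else cv2.copyMakeBorder(cv2.resize(p2,(400,300)),0,100,0,0,0)])[:,:,::-1])
E
```

```text
[ 0.57566234 -0.05106724  0.17513628] 0.036796915698311804 [-0.55897343 -0.1187963  -0.03711371] [-0.00285085 -0.05457156  0.06396243]
```

View pics/s3.png

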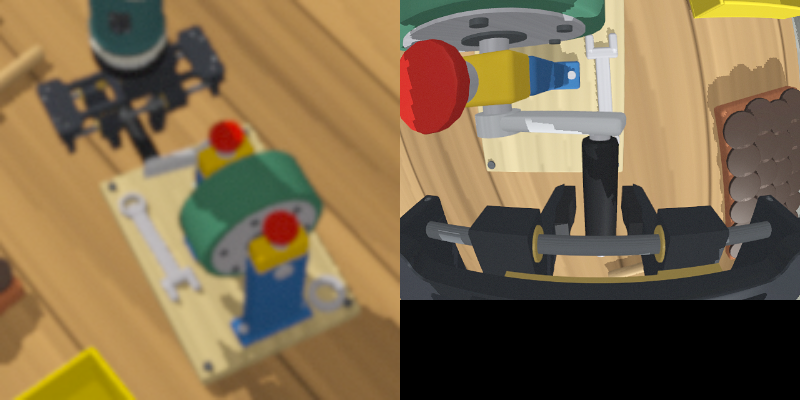

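The fingers straddle the handle evenly and are still closing.

>>> servo_tool(dr=[[0, 0, 0], [0, 0, 0], [0, 0, 0], [0, 0, 0], [0, 0, 0], [0, 0, 0], [0, 0, 0], [0, 0, 0]], delta_pos=[[0, 0, 0], [0, 0, 0], [0, 0, 0], [0, 0, 0], [0, 0, 0], [0, 0, 0], [0, 0, 0], [0, 0, 0]], fingers=[0, 0, 0, 0, 0, 0, 0, 0])

```text
time_s: 9.52
eef_pos: [0.5764, -0.0512, 0.1753]
ee_rot: [[0.213, 0.977, 0.002], [0.977, -0.213, -0.0], [-0.0, 0.002, -1.0]]
wrist_force: [5.6, -1.4, -0.0]
opening: 0.0207
```

```bash
python3 - <<'E'
from h import *
s=status.get_state(); print(s['eef_pos'],s['opening'],s['wrist_force'],s['moment'])
g=s['eef_pos']+s['ee_rot']@[0,0,-.008]
Y=np.array([.2136,.9769]);X=np.array([.9769,-.2136]);o=np.array([.534,.0798])
print((g[:2]-o)@X,(g[:2]-o)@Y,g[2]-.165)
E
```

```text
[ 0.57637364 -0.05120566  0.17527854] 0.02066124281555296 [ 5.5556354  -1.38995995 -0.02458385] [-0.24387587 -0.89775945 -0.02261739]
0.06936008705226285 -0.11892837127841249 0.01827851696930405
```

```bash
python3 - <<'E'
from h import *
s,p,d=grab('side'); cv2.imwrite('pics/sd4.png',cv2.resize(p[90:290,230:450],(770,700),interpolation=cv2.INTER_CUBIC)[:600,:,::-1])
E
```

```text
(no output)
```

View pics/sd4.png

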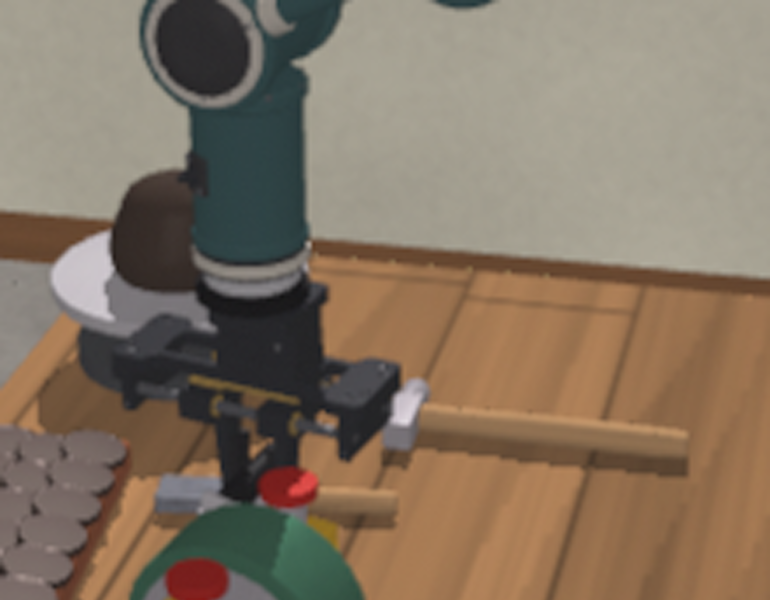

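No camera body sticks out on the drum side, so I can keep the tool pointing down all the way round. Building the table of shifts for 4.5° rows.

```bash
python3 - <<'E'
import numpy as np
t=np.radians(75.2+4.5*np.arange(0,85)); y=np.round(70*np.sin(t),1); z=np.round(-70*np.cos(t),1)
dy=np.diff(y);dz=np.diff(z)
for i in range(0,84,4): print(75.2+4.5*i,[[0,round(a/1000,4),round(b/1000,4)] for a,b in zip(dy[i:i+4],dz[i:i+4])])
E
```

```text
75.2 [[0, np.float64(0.0012), np.float64(0.0054)], [0, np.float64(0.0007), np.float64(0.0054)], [0, np.float64(0.0004), np.float64(0.0055)], [0, np.float64(-0.0001), np.float64(0.0055)]]
93.2 [[0, np.float64(-0.0005), np.float64(0.0055)], [0, np.float64(-0.001), np.float64(0.0054)], [0, np.float64(-0.0014), np.float64(0.0053)], [0, np.float64(-0.0017), np.float64(0.0052)]]
111.2 [[0, np.float64(-0.0022), np.float64(0.0051)], [0, np.float64(-0.0026), np.float64(0.0048)], [0, np.float64(-0.0029), np.float64(0.0046)], [0, np.float64(-0.0034), np.float64(0.0044)]]
129.2 [[0, np.float64(-0.0036), np.float64(0.0042)], [0, np.float64(-0.0039), np.float64(0.0038)], [0, np.float64(-0.0043), np.float64(0.0035)], [0, np.float64(-0.0045), np.float64(0.0031)]]
147.2 [[0, np.float64(-0.0047), np.float64(0.0028)], [0, np.float64(-0.005), np.float64(0.0024)], [0, np.float64(-0.0051), np.float64(0.0021)], [0, np.float64(-0.0052), np.float64(0.0016)]]
165.2 [[0, np.float64(-0.0054), np.float64(0.0012)], [0, np.float64(-0.0054), np.float64(0.0007)], [0, np.float64(-0.0055), np.float64(0.0004)], [0, np.
[... 2197 characters left out ...]
2)], [0, np.float64(0.0048), np.float64(0.0026)], [0, np.float64(0.0046), np.float64(0.0029)], [0, np.float64(0.0044), np.float64(0.0034)]]
399.2 [[0, np.float64(0.0042), np.float64(0.0036)], [0, np.float64(0.0038), np.float64(0.0039)], [0, np.float64(0.0035), np.float64(0.0043)], [0, np.float64(0.0031), np.float64(0.0045)]]
417.2 [[0, np.float64(0.0028), np.float64(0.0047)], [0, np.float64(0.0024), np.float64(0.005)], [0, np.float64(0.0021), np.float64(0.0051)], [0, np.float64(0.0016), np.float64(0.0052)]]
435.2 [[0, np.float64(0.0012), np.float64(0.0054)], [0, np.float64(0.0007), np.float64(0.0054)], [0, np.float64(0.0004), np.float64(0.0055)], [0, np.float64(-0.0001), np.float64(0.0055)]]
```

>>> servo_tool(dr=[[0, 0, 0], [0, 0, 0], [0, 0, 0], [0, 0, 0]], delta_pos=[[0, 0.003, 0.0054], [0, 0.0007, 0.0054], [0, 0.0004, 0.0055], [0, -0.0001, 0.0055]], fingers=[0, 0, 0, 0])

```text
time_s: 9.9
eef_pos: [0.5783, -0.0516, 0.1532]
ee_rot: [[0.213, 0.977, -0.003], [0.977, -0.213, 0.0], [-0.0, -0.003, -1.0]]
wrist_force: [-1.9, 0.4, 6.0]
opening: 0.0208
```

>>> servo_tool(dr=[[0, 0, 0], [0, 0, 0], [0, 0, 0], [0, 0, 0]], delta_pos=[[0, -0.0005, 0.0055], [0, -0.001, 0.0054], [0, -0.0014, 0.0053], [0, -0.0017, 0.0052]], fingers=[0, 0, 0, 0])

```text
time_s: 10.23
eef_pos: [0.5733, -0.0506, 0.1317]
ee_rot: [[0.213, 0.977, -0.004], [0.977, -0.213, 0.0], [-0.0, -0.004, -1.0]]
wrist_force: [-3.8, -0.1, 8.5]
opening: 0.0207
```

>>> servo_tool(dr=[[0, 0, 0], [0, 0, 0], [0, 0, 0], [0, 0, 0]], delta_pos=[[0, -0.0022, 0.0051], [0, -0.0026, 0.0048], [0, -0.0029, 0.0046], [0, -0.0034, 0.0044]], fingers=[0, 0, 0, 0])

```text
time_s: 10.57
eef_pos: [0.5624, -0.0483, 0.1131]
ee_rot: [[0.213, 0.977, -0.004], [0.977, -0.213, 0.0], [-0.0, -0.004, -1.0]]
wrist_force: [-4.8, -0.2, 10.3]
opening: 0.0205
```

Tracking well and the forces are moderate. Carrying on.

>>> servo_tool(dr=[[0, 0, 0], [0, 0, 0], [0, 0, 0], [0, 0, 0]], delta_pos=[[0, -0.0036, 0.0042], [0, -0.0039, 0.0038], [0, -0.0043, 0.0035], [0, -0.0045, 0.0031]], fingers=[0, 0, 0, 0])

```text
time_s: 10.9
eef_pos: [0.5472, -0.0451, 0.0994]
ee_rot: [[0.213, 0.977, -0.002], [0.977, -0.213, -0.0], [-0.001, -0.002, -1.0]]
wrist_force: [-4.2, -1.7, 14.4]
opening: 0.0206
```

>>> servo_tool(dr=[[0, 0, 0], [0, 0, 0], [0, 0, 0], [0, 0, 0]], delta_pos=[[0, -0.0047, 0.0028], [0, -0.005, 0.0024], [0, -0.0051, 0.0021], [0, -0.0052, 0.0016]], fingers=[0, 0, 0, 0])

```text
time_s: 11.23
eef_pos: [0.5294, -0.0413, 0.0911]
ee_rot: [[0.213, 0.977, 0.002], [0.977, -0.213, -0.001], [-0.001, 0.002, -1.0]]
wrist_force: [0.3, -2.9, 10.9]
opening: 0.0209
```

>>> servo_tool(dr=[[0, 0, 0], [0, 0, 0], [0, 0, 0], [0, 0, 0]], delta_pos=[[0, -0.0054, 0.0012], [0, -0.0054, 0.0007], [0, -0.0055, 0.0004], [0, -0.0055, -0.0001]], fingers=[0, 0, 0, 0])

```text
time_s: 11.57
eef_pos: [0.5082, -0.0369, 0.0883]
ee_rot: [[0.213, 0.977, 0.002], [0.977, -0.213, -0.001], [-0.001, 0.003, -1.0]]
wrist_force: [2.5, -3.9, 6.9]
opening: 0.0203
```

>>> servo_tool(dr=[[0, 0, 0], [0, 0, 0], [0, 0, 0], [0, 0, 0]], delta_pos=[[0, -0.0055, -0.0005], [0, -0.0054, -0.001], [0, -0.0053, -0.0014], [0, -0.0052, -0.0017]], fingers=[0, 0, 0, 0])

```text
time_s: 11.9
eef_pos: [0.4868, -0.0324, 0.0924]
ee_rot: [[0.213, 0.977, 0.002], [0.977, -0.213, -0.002], [-0.001, 0.002, -1.0]]
wrist_force: [2.2, -5.6, 4.6]
opening: 0.0203
```

>>> servo_tool(dr=[[0, 0, 0], [0, 0, 0], [0, 0, 0], [0, 0, 0]], delta_pos=[[0, -0.0051, -0.0022], [0, -0.0048, -0.0026], [0, -0.0046, -0.0029], [0, -0.0044, -0.0034]], fingers=[0, 0, 0, 0])

```text
time_s: 12.23
eef_pos: [0.4678, -0.0284, 0.1031]
ee_rot: [[0.212, 0.977, 0.0], [0.977, -0.212, -0.002], [-0.002, 0.001, -1.0]]
wrist_force: [2.4, -4.8, 2.5]
opening: 0.0208
```

>>> servo_tool(dr=[[0, 0, 0], [0, 0, 0], [0, 0, 0], [0, 0, 0]], delta_pos=[[0, -0.0042, -0.0036], [0, -0.0038, -0.0039], [0, -0.0035, -0.0043], [0, -0.0031, -0.0045]], fingers=[0, 0, 0, 0])

```text
time_s: 12.57
eef_pos: [0.4532, -0.0253, 0.1192]
ee_rot: [[0.212, 0.977, -0.0], [0.977, -0.212, -0.002], [-0.002, -0.0, -1.0]]
wrist_force: [2.0, -5.3, 0.5]
opening: 0.0204
```

>>> servo_tool(dr=[[0, 0, 0], [0, 0, 0], [0, 0, 0], [0, 0, 0]], delta_pos=[[-0.001, -0.0028, -0.0047], [0, -0.0024, -0.005], [0, -0.0021, -0.0051], [0, -0.0016, -0.0052]], fingers=[0, 0, 0, 0])

```text
time_s: 12.9
eef_pos: [0.444, -0.0235, 0.139]
ee_rot: [[0.213, 0.977, -0.001], [0.977, -0.213, -0.0], [-0.0, -0.001, -1.0]]
wrist_force: [2.2, -2.8, -1.0]
opening: 0.0205
```

>>> servo_tool(dr=[[0, 0, 0], [0, 0, 0], [0, 0, 0], [0, 0, 0]], delta_pos=[[0, -0.0012, -0.0054], [0, -0.0007, -0.0054], [0, -0.0004, -0.0055], [0, 0.0001, -0.0055]], fingers=[0, 0, 0, 0])

```text
time_s: 13.23
eef_pos: [0.4414, -0.0229, 0.1606]
ee_rot: [[0.213, 0.977, -0.003], [0.977, -0.213, 0.0], [-0.0, -0.003, -1.0]]
wrist_force: [-0.3, -3.4, -1.2]
opening: 0.0205
```

>>> servo_tool(dr=[[0, 0, 0], [0, 0, 0], [0, 0, 0], [0, 0, 0]], delta_pos=[[0, 0.0005, -0.0055], [0, 0.001, -0.0054], [0, 0.0014, -0.0053], [0, 0.0017, -0.0052]], fingers=[0, 0, 0, 0])

```text
time_s: 13.57
eef_pos: [0.4454, -0.0237, 0.1818]
ee_rot: [[0.213, 0.977, -0.004], [0.977, -0.213, 0.001], [-0.0, -0.004, -1.0]]
wrist_force: [-5.1, -1.1, 0.5]
opening: 0.0206
```

>>> servo_tool(dr=[[0, 0, 0], [0, 0, 0], [0, 0, 0], [0, 0, 0]], delta_pos=[[0, 0.0022, -0.0051], [0, 0.0026, -0.0048], [0, 0.0029, -0.0046], [0, 0.0034, -0.0044]], fingers=[0, 0, 0, 0])

```text
time_s: 13.9
eef_pos: [0.4557, -0.0259, 0.201]
ee_rot: [[0.213, 0.977, -0.006], [0.977, -0.213, 0.001], [-0.0, -0.006, -1.0]]
wrist_force: [-9.8, -0.3, 4.5]
opening: 0.0205
```

>>> servo_tool(dr=[[0, 0, 0], [0, 0, 0], [0, 0, 0], [0, 0, 0]], delta_pos=[[0, 0.0036, -0.0042], [0, 0.0039, -0.0038], [0, 0.0043, -0.0035], [0, 0.0045, -0.0031]], fingers=[0, 0, 0, 0])

```text
time_s: 14.23
eef_pos: [0.4725, -0.0294, 0.2168]
ee_rot: [[0.213, 0.977, -0.004], [0.977, -0.213, 0.001], [0.0, -0.004, -1.0]]
wrist_force: [-8.9, -0.3, 8.2]
opening: 0.0201
```

>>> servo_tool(dr=[[0, 0, 0], [0, 0, 0], [0, 0, 0], [0, 0, 0]], delta_pos=[[0, 0.0047, -0.0028], [0, 0.005, -0.0024], [0, 0.0051, -0.0021], [0, 0.0052, -0.0016]], fingers=[0, 0, 0, 0])

```text
time_s: 14.57
eef_pos: [0.4936, -0.0339, 0.2263]
ee_rot: [[0.213, 0.977, 0.0], [0.977, -0.213, 0.001], [0.001, 0.0, -1.0]]
wrist_force: [-4.7, -0.6, 5.6]
opening: 0.0207
```

>>> servo_tool(dr=[[0, 0, 0], [0, 0, 0], [0, 0, 0], [0, 0, 0]], delta_pos=[[0, 0.0054, -0.0012], [0, 0.0054, -0.0007], [0, 0.0055, -0.0004], [0, 0.0055, 0.0001]], fingers=[0, 0, 0, 0])

```text
time_s: 14.9
eef_pos: [0.5153, -0.0384, 0.2281]
ee_rot: [[0.213, 0.977, 0.001], [0.977, -0.213, 0.001], [0.001, 0.001, -1.0]]
wrist_force: [-3.6, 1.3, 4.4]
opening: 0.0207
```

>>> servo_tool(dr=[[0, 0, 0], [0, 0, 0], [0, 0, 0], [0, 0, 0]], delta_pos=[[0, 0.0055, 0.0005], [0, 0.0054, 0.001], [0, 0.0053, 0.0014], [0, 0.0052, 0.0017]], fingers=[0, 0, 0, 0])

```text
time_s: 15.23
eef_pos: [0.5364, -0.0428, 0.223]
ee_rot: [[0.213, 0.977, 0.001], [0.977, -0.213, 0.001], [0.001, 0.001, -1.0]]
wrist_force: [-4.3, 1.6, 4.5]
opening: 0.0208
```

>>> servo_tool(dr=[[0, 0, 0], [0, 0, 0], [0, 0, 0], [0, 0, 0]], delta_pos=[[0, 0.0051, 0.0022], [0, 0.0048, 0.0026], [0, 0.0046, 0.0029], [0, 0.0044, 0.0034]], fingers=[0, 0, 0, 0])

```text
time_s: 15.57
eef_pos: [0.5548, -0.0467, 0.2113]
ee_rot: [[0.213, 0.977, 0.001], [0.977, -0.213, 0.001], [0.001, 0.001, -1.0]]
wrist_force: [-2.4, 3.4, 4.4]
opening: 0.0206
```

>>> servo_tool(dr=[[0, 0, 0], [0, 0, 0], [0, 0, 0], [0, 0, 0]], delta_pos=[[0, 0.0042, 0.0036], [0, 0.0038, 0.0039], [0, 0.0035, 0.0043], [0, 0.0031, 0.0045]], fingers=[0, 0, 0, 0])

```text
time_s: 15.9
eef_pos: [0.5687, -0.0497, 0.1944]
ee_rot: [[0.213, 0.977, -0.0], [0.977, -0.213, 0.001], [0.001, -0.0, -1.0]]
wrist_force: [-2.8, 4.1, 5.2]
opening: 0.0207
```

>>> servo_tool(dr=[[0, 0, 0], [0, 0, 0], [0, 0, 0], [0, 0, 0]], delta_pos=[[0, 0.0028, 0.0047], [0, 0.0024, 0.005], [0, 0.0021, 0.0051], [0, 0.0016, 0.0052]], fingers=[0, 0, 0, 0])

```text
time_s: 16.23
eef_pos: [0.5768, -0.0514, 0.174]
ee_rot: [[0.213, 0.977, -0.001], [0.977, -0.213, 0.002], [0.001, -0.002, -1.0]]
wrist_force: [-5.0, 5.9, 5.4]
opening: 0.0207
```

```bash
cat > fit.py <<'E'
import numpy as np
from scipy.optimize import least_squares
D=np.array([[.5783,-.0516,.1532,-1.9,.4,6.0],[.5733,-.0506,.1317,-3.8,-.1,8.5],[.5624,-.0483,.1131,-4.8,-.2,10.3],[.5472,-.0451,.0994,-4.2,-1.7,14.4],[.5294,-.0413,.0911,.3,-2.9,10.9],[.5082,-.0369,.0883,2.5,-3.9,6.9],[.4868,-.0324,.0924,2.2,-5.6,4.6],[.4678,-.0284,.1031,2.4,-4.8,2.5],[.4532,-.0253,.1192,2.0,-5.3,.5],[.444,-.0235,.139,2.2,-2.8,-1.0],[.4414,-.0229,.1606,-.3,-3.4,-1.2],[.4454,-.0237,.1818,-5.1,-1.1,.5],[.4557,-.0259,.201,-9.8,-.3,4.5],[.4725,-.0294,.2168,-8.9,-.3,8.2],[.4936,-.0339,.2263,-4.7,-.6,5.6],[.5153,-.0384,.2281,-3.6,1.3,4.4],[.5364,-.0428,.223,-4.3,1.6,4.5],[.5548,-.0467,.2113,-2.4,3.4,4.4],[.5687,-.0497,.1944,-2.8,4.1,5.2],[.5768,-.0514,.174,-5.0,5.9,5.4]])
X=np.array([.9769,-.2136,0])
x=D[:,:3]@X; z=D[:,2]
c=least_squares(lambda p:np.hypot(x-p[0],z-p[1])-p[2],[.5,.157,.07]).x
if __name__=='__main__':
    print('circle',c)
    th=np.arctan2(x-c[0],z-c[1]); fx=D[:,3:]@X; fz=D[:,5]
    T=-(fx*np.cos(th)-fz*np.sin(th))*.07; rad=fx*np.sin(th)+fz*np.cos(th)
    for sel in (slice(None),slice(1,None)):
        A=np.c_[np.ones(len(th)),np.cos(th),np.sin(th)][sel]
        k,*_=np.linalg.lstsq(A,T[sel],rcond=None); res=T[sel]-A@k
        print('fric',k[0],'amp',np.hypot(k[1],k[2]),'max resist at',np.degrees(np.arctan2(k[2],k[1])),'rms',res.std())
    for a in zip(np.degrees(th)%360,T,rad,res if len(res)==len(T) else np.r_[0,res]): print(np.round(a,3))
E
python3 fit.py
```

```text
circle [0.50616649 0.15828751 0.07003648]
fric 0.2548889970936886 amp 0.18695944040691653 max resist at 77.37894285164964 rms 0.029346076560690333
fric 0.25632151889262805 amp 0.18972537979676915 max resist at 77.61847635480878 rms 0.029467369203042718
[94.169  0.409 -2.373  0.   ]
[ 1.1234e+02  4.5200e-01 -6.6450e+00  4.0000e-02]
[ 1.30154e+02  3.41000e-01 -1.01930e+01 -3.00000e-02]
[ 1.47148e+02  3.27000e-01 -1.41260e+01  4.00000e-03]
[ 1.63559e+02  2.77000e-01 -1.01960e+01  7.00000e-03]
[ 1.81493e+02  2.17000e-01 -6.98300e+00  6.00000e-03]
[ 1.99777e+02  1.11000e-01 -5.46100e+00 -4.40000e-02]
[ 2.17993e+02  7.80000e-02 -4.04500e+00 -3.20000e-02]
[ 2.36037e+02  9.20000e-02 -2.83900e+00  1.20000e-02]
[ 2.54031e+02  1.20000e-01 -2.36600e+00  5.30000e-02]
[ 2.7189e+02  8.3000e-02 -4.7300e-01  1.1000e-02]
[ 2.8961e+02  7.9000e-02  4.6400e+00 -1.7000e-02]
[3.07601e+02 1.57000e-01 1.02800e+01 2.20000e-02]
[3.26792e+02 1.91000e-01 1.15880e+01 2.00000e-03]
[ 3.46182e+02  2.10000e-01  6.50400e+00 -4.20000e-02]
[ 4.449  0.289  4.092 -0.023]
[22.636  0.415  2.405  0.05 ]
[40.821  0.364  1.322 -0.044]
[ 5.8963e+01  4.4200e-01 -4.1300e-01  6.0000e-03]
[ 7.7042e+01  4.6500e-01 -4.7770e+00  1.9000e-02]
```

The full-turn fit gives friction of about 0.255 N m and a weight torque of about 0.19 N m. The stable (heavy side down) handle angle comes out near -12°. I'll turn back, re-centring the path a little, and sample forces in the reverse direction as a check.

>>> servo_tool(dr=[[0, 0, 0], [0, 0, 0], [0, 0, 0], [0, 0, 0]], delta_pos=[[-0.0005, -0.0031, -0.0077], [-0.0005, -0.0021, -0.0051], [-0.0005, -0.0024, -0.005], [0, -0.0028, -0.0047]], fingers=[0, 0, 0, 0])

```text
time_s: 16.57
eef_pos: [0.5674, -0.0495, 0.1964]
ee_rot: [[0.213, 0.977, 0.002], [0.977, -0.213, 0.004], [0.004, 0.001, -1.0]]
wrist_force: [1.9, 8.5, -1.9]
opening: 0.0205
```

>>> servo_tool(dr=[[0, 0, 0], [0, 0, 0], [0, 0, 0], [0, 0, 0]], delta_pos=[[0, -0.0031, -0.0045], [0, -0.0035, -0.0043], [0, -0.0038, -0.0039], [0, -0.0042, -0.0036]], fingers=[0, 0, 0, 0])

```text
time_s: 16.9
eef_pos: [0.5532, -0.0465, 0.2127]
ee_rot: [[0.213, 0.977, 0.002], [0.977, -0.213, 0.004], [0.004, 0.001, -1.0]]
wrist_force: [2.8, 7.8, -2.1]
opening: 0.0206
```

>>> servo_tool(dr=[[0, 0, 0], [0, 0, 0], [0, 0, 0], [0, 0, 0]], delta_pos=[[0, -0.0044, -0.0034], [0, -0.0046, -0.0029], [0, -0.0048, -0.0026], [0, -0.0051, -0.0022]], fingers=[0, 0, 0, 0])

```text
time_s: 17.23
eef_pos: [0.5347, -0.0427, 0.2237]
ee_rot: [[0.213, 0.977, 0.002], [0.977, -0.213, 0.003], [0.004, 0.001, -1.0]]
wrist_force: [2.1, 8.3, -2.4]
opening: 0.0208
```

>>> servo_tool(dr=[[0, 0, 0], [0, 0, 0], [0, 0, 0], [0, 0, 0]], delta_pos=[[0, -0.0052, -0.0017], [0, -0.0053, -0.0014], [0, -0.0054, -0.001], [0, -0.0055, -0.0005]], fingers=[0, 0, 0, 0])

```text
time_s: 17.57
eef_pos: [0.5141, -0.0384, 0.2283]
ee_rot: [[0.213, 0.977, 0.003], [0.977, -0.213, 0.003], [0.004, 0.002, -1.0]]
wrist_force: [4.3, 6.9, -2.7]
opening: 0.021
```

>>> servo_tool(dr=[[0, 0, 0], [0, 0, 0], [0, 0, 0], [0, 0, 0]], delta_pos=[[0, -0.0055, -0.0001], [0, -0.0055, 0.0004], [0, -0.0054, 0.0007], [0, -0.0054, 0.0012]], fingers=[0, 0, 0, 0])

```text
time_s: 17.9
eef_pos: [0.4935, -0.034, 0.2264]
ee_rot: [[0.213, 0.977, 0.005], [0.977, -0.213, 0.002], [0.003, 0.004, -1.0]]
wrist_force: [6.7, 6.0, -2.8]
opening: 0.021
```

>>> servo_tool(dr=[[0, 0, 0], [0, 0, 0], [0, 0, 0], [0, 0, 0]], delta_pos=[[0, -0.0052, 0.0016], [0, -0.0051, 0.0021], [0, -0.005, 0.0024], [0, -0.0047, 0.0028]], fingers=[0, 0, 0, 0])

```text
time_s: 18.23
eef_pos: [0.4748, -0.0301, 0.2185]
ee_rot: [[0.213, 0.977, 0.007], [0.977, -0.213, 0.002], [0.003, 0.006, -1.0]]
wrist_force: [6.0, 6.2, 1.0]
opening: 0.0206
```

>>> servo_tool(dr=[[0, 0, 0], [0, 0, 0], [0, 0, 0], [0, 0, 0]], delta_pos=[[0, -0.0045, 0.0031], [0, -0.0043, 0.0035], [0, -0.0039, 0.0038], [0, -0.0036, 0.0042]], fingers=[0, 0, 0, 0])

```text
time_s: 18.57
eef_pos: [0.4588, -0.0267, 0.2049]
ee_rot: [[0.213, 0.977, 0.007], [0.977, -0.213, 0.002], [0.003, 0.006, -1.0]]
wrist_force: [3.5, 6.4, 7.1]
opening: 0.0204
```

>>> servo_tool(dr=[[0, 0, 0], [0, 0, 0], [0, 0, 0], [0, 0, 0]], delta_pos=[[0, -0.0034, 0.0044], [0, -0.0029, 0.0046], [0, -0.0026, 0.0048], [0, -0.0022, 0.0051]], fingers=[0, 0, 0, 0])

```text
time_s: 18.9
eef_pos: [0.4469, -0.0242, 0.1857]
ee_rot: [[0.213, 0.977, 0.004], [0.977, -0.213, 0.002], [0.003, 0.003, -1.0]]
wrist_force: [-0.3, 5.6, 7.3]
opening: 0.0207
```

>>> servo_tool(dr=[[0, 0, 0], [0, 0, 0], [0, 0, 0], [0, 0, 0]], delta_pos=[[0, -0.0017, 0.0052], [0, -0.0014, 0.0053], [0, -0.001, 0.0054], [0, -0.0005, 0.0055]], fingers=[0, 0, 0, 0])

```text
time_s: 19.23
eef_pos: [0.4416, -0.0231, 0.1636]
ee_rot: [[0.213, 0.977, 0.002], [0.977, -0.213, 0.002], [0.003, 0.001, -1.0]]
wrist_force: [-2.1, 6.8, 6.1]
opening: 0.0206
```

```bash
cat > fit2.py <<'E'
from fit import *
E=np.array([[.5674,-.0495,.1964,1.9,8.5,-1.9],[.5532,-.0465,.2127,2.8,7.8,-2.1],[.5347,-.0427,.2237,2.1,8.3,-2.4],[.5141,-.0384,.2283,4.3,6.9,-2.7],[.4935,-.034,.2264,6.7,6.0,-2.8],[.4748,-.0301,.2185,6.0,6.2,1.0],[.4588,-.0267,.2049,3.5,6.4,7.1],[.4469,-.0242,.1857,-.3,5.6,7.3],[.4416,-.0231,.1636,-2.1,6.8,6.1]])
A=np.r_[D,E]; s=np.r_[np.ones(len(D)),-np.ones(len(E))]
x=A[:,:3]@X; z=A[:,2]; c=least_squares(lambda p:np.hypot(x-p[0],z-p[1])-p[2],[.5,.157,.07]).x
th=np.arctan2(x-c[0],z-c[1]); fx=A[:,3:]@X; T=-(fx*np.cos(th)-A[:,5]*np.sin(th))*.07
def fit(i):
    M=np.c_[s,np.cos(th),np.sin(th)][i]; k,*_=np.linalg.lstsq(M,T[i],rcond=None); return k,T[i]-M@k
n=np.arange(len(T)); k,res=fit(n); f=lambda k:np.degrees(np.arctan2(k[2],k[1]))-90
print(c,k,np.hypot(*k[1:]),'home',f(k),'rms',res.std()); 
B=[f(fit(np.random.choice(n,len(n)))[0]) for _ in range(500)]; print('boot sd',np.std(B))
print(np.c_[np.degrees(th)[20:],T[20:],res[20:]].round(3))
t=f(k); a=np.radians(t); print('target TCP x,z', c[0]+c[2]*np.sin(a),c[1]+c[2]*np.cos(a))
E
python3 fit2.py
```

```text
[0.50616809 0.15830924 0.07004468] [0.25863167 0.03555331 0.18559008] 0.18896485275617045 home -10.844708921219237 rms 0.03606737246267443
boot sd 3.0765571491017503
[[ 5.7019e+01 -1.1300e-01 -3.0000e-02]
 [ 3.9089e+01 -1.5100e-01 -3.7000e-02]
 [ 2.1152e+01 -7.9000e-02  8.0000e-02]
 [ 3.4820e+00 -2.0200e-01  1.0000e-02]
 [-1.3864e+01 -3.1100e-01 -4.2000e-02]
 [-3.0818e+01 -3.0900e-01  1.5000e-02]
 [-4.8284e+01 -4.6700e-01 -9.3000e-02]
 [-6.6966e+01 -4.2900e-01 -1.4000e-02]
 [-8.5667e+01 -4.0700e-01  3.4000e-02]]
target TCP x,z 0.49298934569171643 0.22710296621831128
```

Combined forward and reverse fit: heavy side down at θ ≈ -11° ± 3°. Turning forward to there, slowing down at the end.

>>> servo_tool(dr=[[0, 0, 0], [0, 0, 0], [0, 0, 0], [0, 0, 0], [0, 0, 0], [0, 0, 0], [0, 0, 0], [0, 0, 0]], delta_pos=[[0.0007, 0.0005, -0.0055], [0.0007, 0.001, -0.0054], [0.0006, 0.0014, -0.0053], [0, 0.0017, -0.0052], [0, 0.0022, -0.0051], [0, 0.0026, -0.0048], [0, 0.0029, -0.0046], [0, 0.0034, -0.0044]], fingers=[0, 0, 0, 0, 0, 0, 0, 0])

```text
time_s: 19.9
eef_pos: [0.4575, -0.0263, 0.2037]
ee_rot: [[0.213, 0.977, 0.002], [0.977, -0.213, -0.001], [-0.001, 0.002, -1.0]]
wrist_force: [5.3, -2.7, -9.0]
opening: 0.0203
```

>>> servo_tool(dr=[[0, 0, 0], [0, 0, 0], [0, 0, 0], [0, 0, 0], [0, 0, 0], [0, 0, 0], [0, 0, 0], [0, 0, 0]], delta_pos=[[0, 0.0036, -0.0042], [0, 0.0039, -0.0038], [0, 0.0043, -0.0035], [0, 0.0045, -0.0031], [0, 0.0047, -0.0028], [0, 0.005, -0.0024], [0, 0.0025, -0.001], [0, 0.0026, -0.0011]], fingers=[0, 0, 0, 0, 0, 0, 0, 0])

```text
time_s: 20.57
eef_pos: [0.4861, -0.0323, 0.2243]
ee_rot: [[0.213, 0.977, -0.003], [0.977, -0.213, 0.0], [-0.001, -0.003, -1.0]]
wrist_force: [1.1, -3.0, -13.0]
opening: 0.0208
```

>>> servo_tool(dr=[[0, 0, 0], [0, 0, 0], [0, 0, 0], [0, 0, 0], [0, 0, 0], [0, 0, 0], [0, 0, 0], [0, 0, 0]], delta_pos=[[0, 0.0026, -0.0008], [0, 0.0026, -0.0008], [0, 0.0018, -0.0004], [0, 0.0018, -0.0004], [0, 0, 0], [0, 0, 0], [0, 0, 0], [0, 0, 0]], fingers=[0, 0, 0, 0, 0, 0, 0, 0])

```text
time_s: 21.23
eef_pos: [0.4951, -0.0341, 0.2271]
ee_rot: [[0.213, 0.977, -0.001], [0.977, -0.213, -0.0], [-0.0, -0.001, -1.0]]
wrist_force: [3.0, -2.7, -18.0]
opening: 0.0205
```

```bash
python3 - <<'E'
from h import *
s=status.get_state(); X=np.array([.9769,-.2136]); print(s['time_s'],s['eef_pos'],s['wrist_force'],s['opening'],np.degrees(np.arctan2(s['eef_pos'][:2]@X-.50617,s['eef_pos'][2]-.15831)))
E
```

```text
21.2333 [ 0.49510389 -0.03413464  0.22706395] [  2.9842862   -2.7057504  -18.03081016] 0.02047619395687796 -12.475747174028154
```

The handle is at -12.5°, with an unneeded 18 N upward pull on the crank. I'll relax that and nudge by about 1.5°.

>>> servo_tool(dr=[[0, 0, 0], [0, 0, 0], [0, 0, 0], [0, 0, 0], [0, 0, 0], [0, 0, 0], [0, 0, 0], [0, 0, 0]], delta_pos=[[0, 0.0005, 0.001], [0, 0.0005, 0.001], [0, 0.0005, 0.001], [0, 0.0005, 0], [0, 0, 0], [0, 0, 0], [0, 0, 0], [0, 0, 0]], fingers=[0, 0, 0, 0, 0, 0, 0, 0])

```text
time_s: 21.9
eef_pos: [0.4988, -0.0349, 0.2275]
ee_rot: [[0.213, 0.977, 0.004], [0.977, -0.213, -0.001], [-0.0, 0.004, -1.0]]
wrist_force: [-4.0, -3.2, -2.0]
opening: 0.0207
```

```bash
python3 - <<'E'
from h import *
s=status.get_state(); X=np.array([.9769,-.2136]); print(s['time_s'],s['eef_pos'],s['wrist_force'],s['opening'],s['qvel'].round(2),np.degrees(np.arctan2(s['eef_pos'][:2]@X-.50617,s['eef_pos'][2]-.15831)))
E
```

```text
21.9 [ 0.49877415 -0.034898    0.22751813] [-4.01185518 -3.24014694 -2.02384753] 0.02067704669930483 [-0.05 -0.04 -0.07 -0.05  0.04  0.03] -9.404822731581879
```

>>> servo_tool(dr=[[0, 0, 0], [0, 0, 0], [0, 0, 0], [0, 0, 0], [0, 0, 0], [0, 0, 0], [0, 0, 0], [0, 0, 0]], delta_pos=[[0, -0.0012, 0], [0, -0.0012, 0], [0, -0.0012, 0], [0, -0.0008, 0], [0, 0, 0], [0, 0, 0], [0, 0, 0], [0, 0, 0]], fingers=[0, 0, 0, 0, 0, 0, 0, 0])

```text
time_s: 22.57
eef_pos: [0.4959, -0.0343, 0.227]
ee_rot: [[0.213, 0.977, 0.007], [0.977, -0.213, -0.002], [-0.0, 0.007, -1.0]]
wrist_force: [2.4, -5.5, -4.4]
opening: 0.0207
```

```bash
python3 - <<'E'
from h import *
s,p,d=grab('scene'); _,q,_=grab('wrist'); X=np.array([.9769,-.2136]); print(s['time_s'],s['eef_pos'],s['wrist_force'],s['opening'],s['qvel'].round(2),np.degrees(np.arctan2(s['eef_pos'][:2]@X-.50617,s['eef_pos'][2]-.15831)))
P=cloud('scene',d);Y=np.array([.2136,.9769]);L=P[:,:,:2]-[.534,.0798]; lx=L@X;ly=L@Y
for y0 in(-.03,.09):
    k=(p[:,:,0]>120)&(p[:,:,1]<80)&(np.hypot(lx,ly-y0)<.013); print(k.sum(),np.median(P[k],0))
cv2.imwrite('pics/end.png',np.hstack([cv2.resize(p[150:350,220:420],(400,400)),cv2.resize(q,(400,400))])[:,:,::-1])
s=status.get_state(); print(s['time_s'],s['eef_pos'],s['wrist_force'])
E
```

```text
22.5667 [ 0.4959069  -0.03425259  0.22703807] [ 2.39334478 -5.54290804 -4.42596498] 0.02074350755469164 [-0.09  0.02 -0.08 -0.07 -0.09  0.1 ] -11.835263773024026
70 [0.52796975 0.05162075 0.23789817]
72 [0.55357814 0.16805105 0.2371435 ]
22.6667 [ 0.49588237 -0.0342667   0.22700716] [ 2.0235288  -5.24280924 -4.74545496]
```

View pics/end.png

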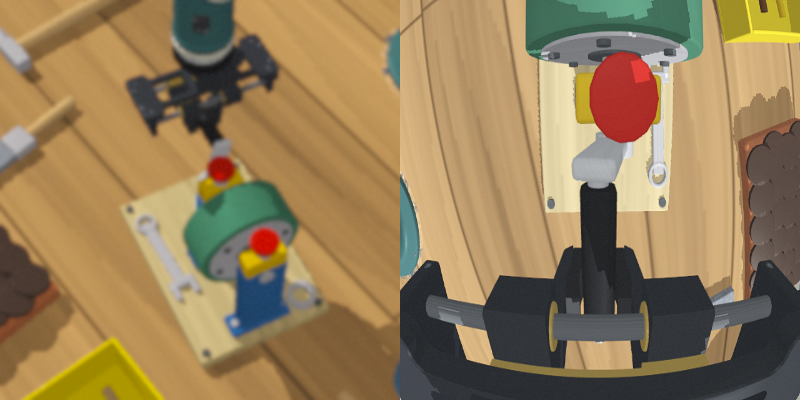

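The view shows the handle gripped near the top, both caps down, and the wrench and ring undisturbed. The arm is still at θ ≈ -11.8°, so I'm handing in.

```bash
python3 -c "
from station import r
print(r.sign_off())"
```

```text
the job is handed in; nothing more can be done
None
```

The job is handed in at about 23 s. Both caps are home, and the drum is held still with its heavy side at the bottom, as far as the force readings can tell.

- **Caps:** I pressed the rear cap first, then the front, each to a hard stop at about 20 N. Depth afterwards put both pads at 0.237–0.238 m, matching the home height of 0.238 m.
- **Feeling the weight:** I turned the crank a full turn forward and about 160° back. The forces fit a friction of 0.26 N m and a weight torque of 0.19 N m. The heavy side is down with the handle at -10.8° ± 3° (drum angle). The forward turn alone gave -12.4°.
- **Finish:** The handle sits at about -11.8°, between those two results. It is still gripped (opening 20.7 mm) and not moving, with about 7 N at the wrist.
- **Things around it:** In the last picture the wrench and ring look untouched. I did not measure any of the objects again, and the bottle, mug and spatula were outside that picture.

Partway through the final move the tool pulled up on the crank with 18 N. I relaxed that, which overshot to -9.4°, and then nudged the handle back. The heavy-side angle rests on force readings with about 0.4 N of noise. A small steady offset in the sensor could shift it by a few degrees.

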